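# Roll the round dowel onto the setting-out line

## Task

The round dowel has to lie on the setting-out line of the plywood board before it can be marked. With your fingertips on top of it, roll it across the board, without pinching, lifting or just sliding it, until it rests lengthwise on the dark line, the line under its middle and showing at both of its ends, and then let go of it. Leave the square strip, the wheels, the tape measure and the sanding block where they are.

Things in the scene. Friction and masses are not known exactly. Their poses are not given: they have to be found in the camera images.
- board: Fixed plywood setting-out board lying flat on the bench, 180 mm along its own x, 260 mm along its own y, 12 mm thick, with a low wooden batten (12 mm wide, 6 mm above the board) along each of its two ends at y = +-124 mm. Origin: centre of the underside, at bench height; z up. It stands turned differently each time.
- line (a point): Middle of the dark line on the board's top face, 12 mm above the bench. The line is 4 mm wide and 174 mm long and runs along the x of this frame (the same as the board's x) across the whole board, halfway between the battens; it is drawn, neither raised nor sunk. Frame y points across the line.
- round_dowel: Plain brown round wooden dowel, 32 mm thick, 110 mm long, about 60 g, lying on the board 60 to 100 mm from the line, on either side, nearly parallel to it. Origin: mid-length on its axis, 28 mm above the bench (its top: 44 mm). Own x: along its axis; y and z turn as it rolls (z up at the start). Rolling drag stops it in a few mm when not pushed. Tips moving on its top go twice as far as it does.
- square_strip: Bystander: square wooden strip 130 mm long, 9 mm by 9 mm, lying on the board on the other side of the line, nearly parallel to it. It does not roll. Origin: centre of its underside; own y runs along it.
- wheel_a: Bystander: turned wooden wheel, 42 mm in diameter, 14 mm thick, lying flat on the bench just beyond the board. Origin: centre of its underside.
- wheel_b: Bystander: turned wooden wheel, 32 mm in diameter, 14 mm thick, lying flat on the bench just beyond the board. Origin: centre of its underside.
- tape_measure: Bystander: yellow tape measure, 34 x 82 x 64 mm, on the bench to the left. Origin: centre of its underside.
- sand_block: Bystander: wooden sanding block with brown paper, 46 x 90 x 31 mm, on the bench to the right of the board. Origin: centre of its underside.

How it is judged:
By the outcome, as a careful person would: the job done as asked, in the order asked, and still so for the second after the job is handed in, with the robot touching nothing.
It also fails if it takes over 45 s, if anything falls off the work surface, if the arm or the gripper's body presses on something with over 40 N, if the wrist force passes 120 N, or if a joint passes its speed limit or range.

## Robot

A 7-joint arm with a two-finger parallel gripper is mounted at the origin on a cart in front of the work surface, level with it; the furniture and walls round the work are solid. World frame = base frame: x ahead of the robot, y to its left, z up, the work surface at z = 0. Lengths are in m, angles in rad, forces in N, time in s.
With the tool pointing down it reaches from about 0.4 to 0.85 m from the base axis. Payload 4.5 kg.
Tool frame: the origin (TCP) lies at the very end of the fingers, on their centre line; the grasp point (between the pads) lies 19 mm behind it; z points along the fingers, x is the direction in which the jaws open and shut, and the axes are right-handed (so a half turn about z gives the same grasp; the last joint's range is limited). The gripper opens to 88 mm and grips with 3 to 60 N. Pads are 18 mm wide; open, the fingers measure 123 mm over their backs; the gripper's body (75 mm by 187 mm) begins 45 mm behind the grasp point.
Start: joints at [1.202, 0.689, -0.195, 1.565, 0.157, 0.902, -0.215], TCP at [0.245, -0.575, 0.239] pointing down, gripper open.
Joint ranges: [-3.01, 3.01], [-0.46, 2.08], [-1.47, 1.51], [0.13, 2.56], [-1, 4.14], [0.04, 2.09], [-2.66, 2.66]. Speed limits (rad/s): [2.57, 2.57, 3.14, 3.14, 3.14, 3.14, 3.14].

## Interface

Orientations are given as a rotation vector (axis times angle).
In Python, from workcell import manip gives the robot as it stands.
- The arm moves only by the tool arm_command, never from a script. Its argument "deltas" is a list of rows, each an object of numbers: "tx", "ty", "tz": the shift along the tool's x, y, z in cm; "wx", "wy", "wz": the turn, a rotation vector about the tool's x, y, z in degrees; "jaw": the gripper's target within -1 to 1 (shut at 1, half-way at 0, fully open at -1). In form: [{"tx": .., "ty": .., "tz": .., "wx": .., "wy": .., "wz": .., "jaw": ..}, ...]. A call has 1 to 8 rows; each row is the pose to reach, as a shift and turn from the pose commanded when the call began, along the tool's axes at that moment; what a row does not reach only later rows make up. A row lasts 1/10 s, in which the tool goes at most 50 mm and 8.59 degrees, less where a joint would pass 70% of its speed; a pose out of reach is approached as far as the arm can. A call with a gripper value outside its range is refused whole. The fingers move at their own pace and stop on an object; "squeeze" is the grip in N (left out, the last holds). Time passes only in rows, so rows that repeat a pose let the fingers close. It gives the time, the measured TCP pose, the force and the opening at its end, in the units of the state.
- manip.get_obs(): the state, without advancing time (a new reading comes with each control period).
- manip.capture(name): name is "scene" or "top"; returns (picture, depth): 400x640x3 uint8, blue, green, red; 400x640 float32, m along the optical axis (not along the pixel's ray), 0 where there is no reading.
- manip.camera_info(name): a dict with "vertical_fov" (degrees; the focal length in pixels is half the picture's height over the tangent of half this angle, whatever the lens; pixels are square), "cx", "cy" (the principal point, pixels), "k1" (the pictures are not rectified: a ray, as slopes to the right and down, at radius r is drawn at 1 + k1 r^2 times it, then the intrinsics apply), "world_from_camera" (4x4, takes a point from camera to world coordinates). Camera axes: x right, y up, looking along -z (the intrinsics and any distortion apply to the point x, -y, -z); pixel columns grow to the right and rows downward; lengths in m; the calibration is good to about 2 mm. A picture is of the moment at which its call begins. camera_info takes no time and is no camera call.
- manip.job_done(): hands the job in, once; it reports no verdict.
Trained networks look in the newest picture that a camera, given by its name, has taken for a name from the list of things; names that differ only in an ending like _2 or _b are one class to them, and where a whole thing is asked for, a point or a joint stands for the part that bears it (a point fixed in the world has none). Each returns a list of dicts, best first, with "score" (0 to 1); they miss things now and then, are a little off and sometimes report something else, mostly with a low value. They report only what shows in the picture. A call takes as long as a camera call.
- manip.search_frame(camera, name): "xyz" ([x, y, z] in m, in world coordinates, good to about 4 mm: the middle of the surface that is visible of it).
The state is a dict: "time": time; "joint_pos": joint angles; "joint_vel": joint speeds; "effort": joint torques, N m; "eef_pos": TCP position; "tcp_rot": TCP orientation; "contact_force": force on the tool from outside, world axes, zero at the start; "torque": the same for the moment, N m; "grip_width": finger opening in m.
Only numpy, scipy, OpenCV 4.12 (cv2) and the standard library are available. Lean on these libraries where they do the work, as an engineer would, in place of code of your own. Each camera call takes 0.05 s, during which the arm holds its last target. There are 200 camera calls.

## Working session

There is one attempt and no reset: what is moved stays moved. The work goes in short steps, Python scripts to look and compute and a tool call to move; the robot and the scene stay as the last step left them, time stands still between calls to the robot, and variables do not carry over. Pictures are saved under pics/ and viewed, about 8 in all and at most 12, crops included, and the job is handed in when it is done.

Besides the shell and the picture viewer there is one more tool, called after "Request:" as a command line: name --argument value ..., lists and objects as JSON in quotes. arm_command: Moves the arm, as the interface text tells. Its arguments: {"type":"object","properties":{"deltas":{"type":"array"},"squeeze":{"type":"number"}},"required":["deltas"]}

```bash
mkdir -p pics; cat > h.py <<'E'
import numpy as np, cv2
from workcell import manip
from scipy.spatial.transform import Rotation as R
def cam(n):
    c=manip.camera_info(n); f=200/np.tan(np.radians(c["vertical_fov"])/2); return c,f,np.array(c["world_from_camera"])
def cloud(n,depth):
    c,f,T=cam(n); v,u=np.mgrid[0:400,0:640]
    K=np.array([[f,0,c["cx"]],[0,f,c["cy"]],[0,0,1.]])
    p=cv2.undistortPoints(np.stack([u,v],-1).reshape(-1,1,2).astype(float),K,np.array([c["k1"],0,0,0,0.])) if False else None
    x=(u-c["cx"])/f; y=(v-c["cy"])/f; xs,ys=x.copy(),y.copy()
    for _ in range(20):
        s=1+c["k1"]*(xs**2+ys**2); xs,ys=x/s,y/s
    P=np.stack([xs*depth,-ys*depth,-depth],-1)
    return P@T[:3,:3].T+T[:3,3]
def proj(n,P):
    c,f,T=cam(n); q=(np.atleast_2d(P)-T[:3,3])@T[:3,:3]; a=q[:,0]/-q[:,2]; b=-q[:,1]/-q[:,2]
    s=1+c["k1"]*(a*a+b*b); return np.stack([f*a*s+c["cx"],f*b*s+c["cy"]],-1)
E
python3 - <<'E'
from h import *
for n in("scene","top"):
    im,d=manip.capture(n); cv2.imwrite(f"pics/{n}0.png",im); np.save(n+"0.npy",d)
    c=manip.camera_info(n); print(n,c["vertical_fov"],c["k1"],np.round(c["world_from_camera"],3).tolist())
    for o in("board","line","round_dowel","square_strip"):
        print(o,[(np.round(r["xyz"],3).tolist(),round(r["score"],2)) for r in manip.search_frame(n,o)[:2]])
o=manip.get_obs(); print({k:np.round(v,3).tolist() for k,v in o.items()}); print(R.from_rotvec(o["tcp_rot"]).as_matrix().round(3))
E
```

```text
scene 56.42353435570684 0.023938488325705824 [[-0.851, 0.337, -0.404, 0.109], [-0.525, -0.515, 0.677, 0.96], [0.02, 0.788, 0.615, 0.759], [0.0, 0.0, 0.0, 1.0]]
board [([0.512, 0.25, 0.018], 0.9)]
line [([0.511, 0.248, 0.014], 0.76)]
round_dowel [([0.514, 0.331, 0.036], 0.6)]
square_strip [([0.512, 0.253, 0.018], 0.53)]
top 49.602861663190986 0.033791205356226525 [[0.035, 0.979, -0.202, 0.313], [-0.999, 0.035, -0.003, 0.208], [0.004, 0.202, 0.979, 1.123], [0.0, 0.0, 0.0, 1.0]]
board [([0.516, 0.233, 0.016], 0.9), ([0.633, 0.193, 0.015], 0.48)]
line [([0.513, 0.237, 0.016], 0.69)]
round_dowel [([0.522, 0.322, 0.044], 0.75)]
square_strip [([0.505, 0.175, 0.022], 0.59)]
{'time': 0.5, 'joint_pos': [1.202, 0.689, -0.195, 1.565, 0.157, 0.902, -0.215], 'joint_vel': [-0.001, 0.0, -0.002, -0.001, 0.001, 0.001, -0.001], 'effort': [-0.0, -52.71, -1.266, -15.361, -0.052, 0.0, 0.0], 'eef_pos': [0.245, -0.575, 0.239], 'tcp_rot': [-2.621, 1.732, 0.0], 'contact_force': [0.386, -0.18, -0.317], 'torque': [0.069, 0.01, 0.038], 'grip_width': 0.088}
[[ 0.392 -0.92  -0.   ]
 [-0.92  -0.392  0.   ]
 [-0.    -0.    -1.   ]]
```

View pics/top0.png

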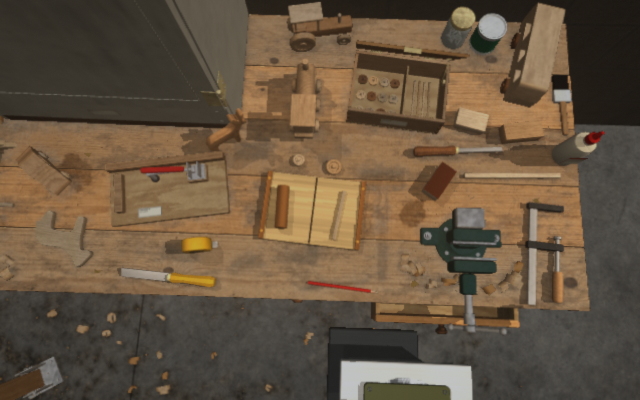

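View pics/scene0.png

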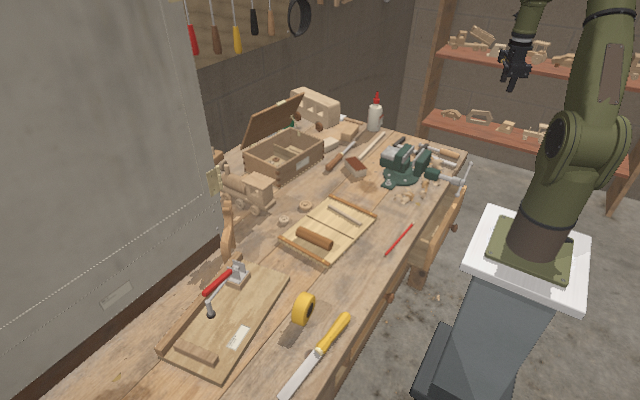

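```bash
cat >> h.py <<'E'
def measure(im,d,n="top",fit=True):
    """dowel axis from the raised points, strip likewise, and dark line pixels on the board"""
    P=cloud(n,d); out={}
    box=(P[...,0]>.40)&(P[...,0]<.63)&(P[...,1]>.10)&(P[...,1]<.37)
    m=box&(P[...,2]>.0325)&(P[...,2]<.048)
    k,lab,st,_=cv2.connectedComponentsWithStats(m.astype(np.uint8)); 
    i=1+np.argmax(st[1:,4]); Q=P[lab==i]; out["dowel"]=(Q,lab==i)
    hsv=cv2.cvtColor(im,cv2.COLOR_BGR2HSV)
    out["line"]=P[box&(abs(P[...,2]-.013)<.006)&(im.max(-1)<70)]
    return P,out
def axis(Q):
    c=(Q.max(0)+Q.min(0))/2; c0=np.median(Q,0); vx,vy,x0,y0=cv2.fitLine(Q[:,:2].astype(np.float32),cv2.DIST_HUBER,0,.01,.01).ravel()
    if vx<0: vx,vy=-vx,-vy
    t=(Q[:,0]-x0)*vx+(Q[:,1]-y0)*vy; s=(np.percentile(t,1)+np.percentile(t,99))/2
    return np.array([x0+s*vx,y0+s*vy]),np.degrees(np.arctan2(vy,vx)),np.ptp(t)
E
python3 - <<'E'
from h import *
im=cv2.imread("pics/top0.png"); d=np.load("top0.npy"); P,o=measure(im,d)
Q,m=o["dowel"]; print("dowel",axis(Q),len(Q),np.percentile(Q[:,2],[5,50,95]))
L=o["line"]; print(len(L)); 
if len(L)>5: print("line",axis(L), np.ptp(L,0))
crop=im[160:260,250:380]; cv2.imwrite("pics/c1.png",cv2.resize(crop,None,fx=6,fy=6,interpolation=cv2.INTER_CUBIC)[:600,:800])
E
```

```text
dowel (array([0.51947438, 0.31980061]), np.float32(-0.33281702), np.float64(0.11094417219755337)) 501 [0.03484221 0.04246267 0.04661195]
0
```

View pics/c1.png

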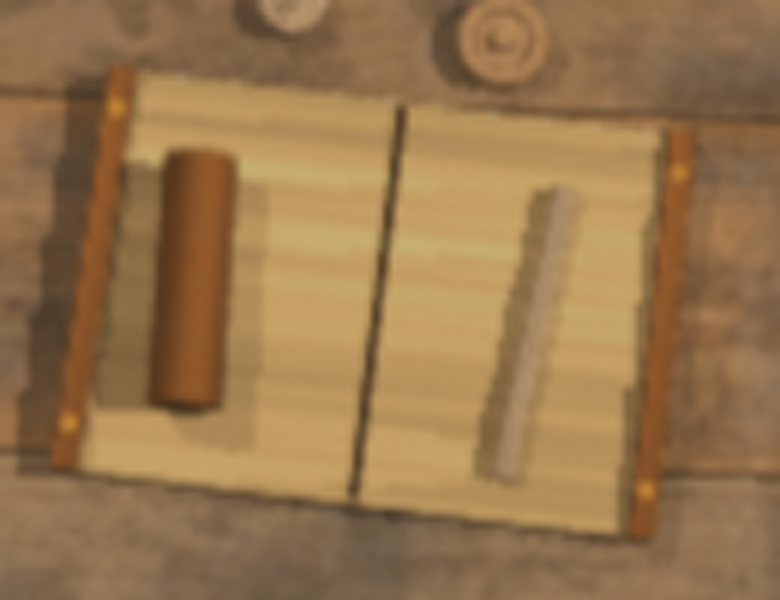

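```bash
cat >> h.py <<'E'
def on_plane(n,uv,z):
    c,f,T=cam(n); a=(np.asarray(uv,float)-[c["cx"],c["cy"]])/f; s=a.copy()
    for _ in range(20): s=a/(1+c["k1"]*(s**2).sum(1,keepdims=True))
    d=np.c_[s[:,0],-s[:,1],-np.ones(len(s))]@T[:3,:3].T; return T[:3,3]+d*((z-T[2,3])/d[:,2])[:,None]
def line_fit(im):   # dark line: darkest subpixel per row between approximate ends
    g=im.astype(float).sum(-1); uv=[]
    for v in range(181,241):
        u0=316.8-(v-177.5)*7.83/65; us=np.arange(int(u0)-4,int(u0)+6); w=np.clip(np.median(g[v,us])-g[v,us]-60,0,None)
        if w.sum()>50: uv.append([(w*us).sum()/w.sum(),v])
    return axis(on_plane("top",uv,.012))
def dowel_fit(im,d=None):
    hsv=cv2.cvtColor(im,cv2.COLOR_BGR2HSV); b=im.astype(int)
    m=((hsv[...,0]<16)&(hsv[...,1]>135)&(b[...,2]>70)).astype(np.uint8)
    m[:170]=0;m[252:]=0;m[:,:272]=0;m[:,345:]=0
    k,lab,st,ce=cv2.connectedComponentsWithStats(m); i=1+np.argmax(st[1:,4]); v,u=np.nonzero(lab==i)
    uv=[[u[v==r].mean(),r] for r in np.unique(v) if (v==r).sum()>8]
    return axis(on_plane("top",uv,.028)),st[i]
def report(im):
    c,a,l=line_fit(im); (dc,da,dl),st=dowel_fit(im)
    n=np.array([-np.sin(np.radians(a)),np.cos(np.radians(a))]); t=np.array([n[1],-n[0]])
    print("line",c.round(4),a.round(2),l.round(3),"dowel",dc.round(4),da.round(2),dl.round(3),st); print("dowel off line mm",((dc-c)@n*1000).round(1),"along",((dc-c)@t*1000).round(1),"yaw diff",(da-a).round(2)); return c,a,dc,da
E
python3 - <<'E'
from h import *
report(cv2.imread("pics/top0.png"))
E
```

```text
line [0.5174 0.2421] -4.74 0.158 dowel [0.5215 0.3215] -0.51 0.108 [275 185  14  43 507]
dowel off line mm 79.5 along -2.4 yaw diff 4.23
```

Request:
arm_command --deltas '[{"tx": -29, "ty": -40, "tz": 0, "wz": -35, "jaw": -0.3}, {"tx": -29, "ty": -40, "tz": 0, "wz": -35, "jaw": -0.3}, {"tx": -29, "ty": -40, "tz": 0, "wz": -35, "jaw": -0.3}, {"tx": -29, "ty": -40, "tz": 0, "wz": -35, "jaw": -0.3}, {"tx": -29, "ty": -40, "tz": 0, "wz": -35, "jaw": -0.3}, {"tx": -29, "ty": -40, "tz": 0, "wz": -35, "jaw": -0.3}, {"tx": -29, "ty": -40, "tz": 0, "wz": -35, "jaw": -0.3}, {"tx": -29, "ty": -40, "tz": 0, "wz": -35, "jaw": -0.3}]'

```text
invalid input
```

Request:
arm_command --deltas '[{"tx": -2.9, "ty": -4.0, "tz": 0, "wx": 0, "wy": 0, "wz": -4, "jaw": -0.3}, {"tx": -5.8, "ty": -8.0, "tz": 0, "wx": 0, "wy": 0, "wz": -8, "jaw": -0.3}, {"tx": -8.7, "ty": -12.0, "tz": 0, "wx": 0, "wy": 0, "wz": -12, "jaw": -0.3}, {"tx": -11.6, "ty": -16.0, "tz": 0, "wx": 0, "wy": 0, "wz": -16, "jaw": -0.3}, {"tx": -14.5, "ty": -20.0, "tz": 0, "wx": 0, "wy": 0, "wz": -20, "jaw": -0.3}, {"tx": -17.4, "ty": -24.0, "tz": 0, "wx": 0, "wy": 0, "wz": -24, "jaw": -0.3}, {"tx": -20.3, "ty": -28.0, "tz": 0, "wx": 0, "wy": 0, "wz": -28, "jaw": -0.3}, {"tx": -23.2, "ty": -32.0, "tz": 0, "wx": 0, "wy": 0, "wz": -32, "jaw": -0.3}]'

```text
time: 1.3
eef_pos: [0.4494, -0.2345, 0.239]
tcp_rot: [2.998, -0.939, 0.001]
contact_force: [1.0, -0.6, -0.1]
grip_width: 0.0571
```

```bash
cat >> h.py <<'E'
def go(x,y,z,yaw):
    o=manip.get_obs(); M=R.from_rotvec(o["tcp_rot"]); yw=np.degrees(np.arctan2(M.as_matrix()[1,0],M.as_matrix()[0,0]))
    print("t",round(o["time"],2),"pos",np.round(o["eef_pos"],4),"yaw",yw.round(2),"-> t cm",(M.inv().apply(np.array([x,y,z])-o["eef_pos"])*100).round(2),"wz",round(-(yaw-yw),2),"F",np.round(o["contact_force"],1))
E
python3 -c "
from h import *
go(.5215,.3265,.10,-.5); go(.5215,.3265,.24,-.5)"
```

```text
t 1.3 pos [ 0.4494 -0.2345  0.239 ] yaw -34.77 -> t cm [-26.08 -50.19  13.88] wz -34.27 F [ 1.  -0.6 -0.1]
t 1.3 pos [ 0.4494 -0.2345  0.239 ] yaw -34.77 -> t cm [-26.07 -50.19  -0.12] wz -34.27 F [ 1.  -0.6 -0.1]
```

Request:
arm_command --deltas '[{"tx": -2.2, "ty": -4.2, "tz": 0, "wx": 0, "wy": 0, "wz": -3, "jaw": -0.3}, {"tx": -4.4, "ty": -8.4, "tz": 0, "wx": 0, "wy": 0, "wz": -6, "jaw": -0.3}, {"tx": -6.6, "ty": -12.6, "tz": 0, "wx": 0, "wy": 0, "wz": -9, "jaw": -0.3}, {"tx": -8.8, "ty": -16.8, "tz": 0, "wx": 0, "wy": 0, "wz": -12, "jaw": -0.3}, {"tx": -11.0, "ty": -21.0, "tz": 0, "wx": 0, "wy": 0, "wz": -15, "jaw": -0.3}, {"tx": -13.2, "ty": -25.2, "tz": 0, "wx": 0, "wy": 0, "wz": -18, "jaw": -0.3}, {"tx": -15.4, "ty": -29.4, "tz": 0, "wx": 0, "wy": 0, "wz": -21, "jaw": -0.3}, {"tx": -17.6, "ty": -33.6, "tz": 0, "wx": 0, "wy": 0, "wz": -24, "jaw": -0.3}]'

```text
time: 2.1
eef_pos: [0.4966, 0.142, 0.2389]
tcp_rot: [3.128, -0.296, 0.001]
contact_force: [0.9, 0.3, 0.3]
grip_width: 0.0573
```

```bash
python3 -c "
from h import *
go(.5215,.3265,.08,-.5);print(manip.get_obs()['joint_pos'])"
```

```text
t 2.1 pos [0.4966 0.142  0.2389] yaw -10.8 -> t cm [ -1.03 -18.59  15.89] wz -10.3 F [0.9 0.3 0.3]
[-0.11148084  0.56735765 -0.40664564  1.88313761  0.31650556  0.75374928
 -0.88271494]
```

Request:
arm_command --deltas '[{"tx": -0.2, "ty": -4, "tz": 1, "wx": 0, "wy": 0, "wz": -2, "jaw": -0.3}, {"tx": -0.4, "ty": -8, "tz": 3, "wx": 0, "wy": 0, "wz": -4, "jaw": -0.3}, {"tx": -0.7, "ty": -12, "tz": 6, "wx": 0, "wy": 0, "wz": -6.5, "jaw": -0.3}, {"tx": -0.9, "ty": -15.5, "tz": 9, "wx": 0, "wy": 0, "wz": -8.5, "jaw": -0.3}, {"tx": -1.03, "ty": -18.6, "tz": 12, "wx": 0, "wy": 0, "wz": -10.3, "jaw": -0.3}, {"tx": -1.03, "ty": -18.6, "tz": 15, "wx": 0, "wy": 0, "wz": -10.3, "jaw": -0.3}, {"tx": -1.03, "ty": -18.6, "tz": 17.5, "wx": 0, "wy": 0, "wz": -10.3, "jaw": -0.3}, {"tx": -1.03, "ty": -18.6, "tz": 17.9, "wx": 0, "wy": 0, "wz": -10.3, "jaw": -0.3}]'

```text
time: 2.9
eef_pos: [0.5199, 0.3235, 0.0567]
tcp_rot: [3.138, -0.016, -0.007]
contact_force: [-0.2, -0.2, -0.5]
grip_width: 0.0574
```

```bash
python3 -c "
from h import *
go(.5215,.3275,.044,-.5)
im,d=manip.capture('scene'); cv2.imwrite('pics/s1.png',cv2.resize(im[180:300,230:430],None,fx=4,fy=4,interpolation=cv2.INTER_CUBIC))
im,d=manip.capture('top'); cv2.imwrite('pics/t1.png',im)"
```

```text
t 2.9 pos [0.5199 0.3235 0.0567] yaw -0.59 -> t cm [ 0.16 -0.41  1.27] wz -0.09 F [-0.2 -0.2 -0.5]
```

View pics/s1.png

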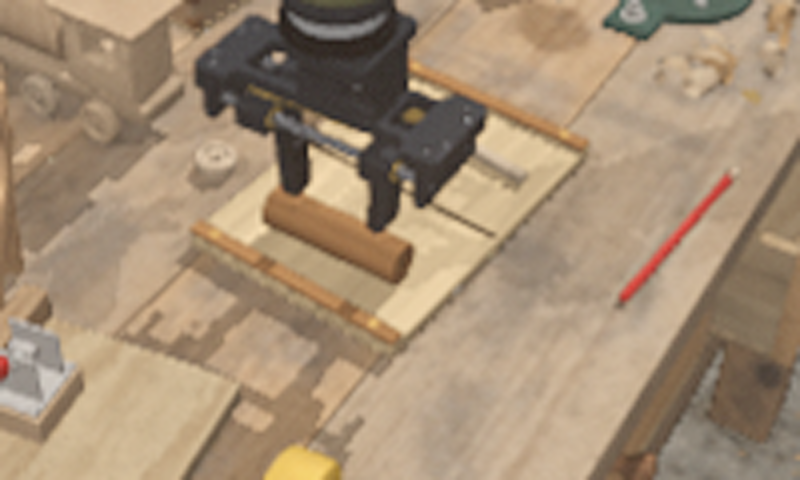

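Request:
arm_command --deltas '[{"tx": 0, "ty": 0, "tz": 0, "wx": 0, "wy": 0, "wz": 0, "jaw": -0.3}, {"tx": 0, "ty": 0, "tz": 0.4, "wx": 0, "wy": 0, "wz": 0, "jaw": -0.3}, {"tx": 0, "ty": 0, "tz": 0.8, "wx": 0, "wy": 0, "wz": 0, "jaw": -0.3}, {"tx": 0, "ty": 0, "tz": 0.8, "wx": 0, "wy": 0, "wz": 0, "jaw": -0.3}]'

```text
time: 3.4
eef_pos: [0.5216, 0.3245, 0.0517]
tcp_rot: [3.141, -0.017, 0.0]
contact_force: [0.2, -0.7, -0.3]
grip_width: 0.0572
```

```bash
python3 -c "
from h import *
go(.5215,.3285,.044,-.5)"
```

```text
t 3.4 pos [0.5216 0.3245 0.0517] yaw -0.63 -> t cm [-0.02 -0.4   0.77] wz -0.13 F [ 0.2 -0.7 -0.3]
```

Request:
arm_command --deltas '[{"tx": 0, "ty": -0.4, "tz": 0.2, "wx": 0, "wy": 0, "wz": 0, "jaw": -0.3}, {"tx": 0, "ty": -0.4, "tz": 0.6, "wx": 0, "wy": 0, "wz": 0, "jaw": -0.3}, {"tx": 0, "ty": -0.4, "tz": 0.85, "wx": 0, "wy": 0, "wz": 0, "jaw": -0.3}, {"tx": 0, "ty": -0.4, "tz": 0.9, "wx": 0, "wy": 0, "wz": 0, "jaw": -0.3}, {"tx": 0, "ty": -0.4, "tz": 0.9, "wx": 0, "wy": 0, "wz": 0, "jaw": -0.3}]'

```text
time: 3.9
eef_pos: [0.5217, 0.3304, 0.0443]
tcp_rot: [-3.139, 0.016, -0.002]
contact_force: [-2.9, 0.6, 12.0]
grip_width: 0.0576
```

Request:
arm_command --deltas '[{"tx": 0, "ty": 0.5, "tz": 0, "wx": 0, "wy": 0, "wz": 0.3, "jaw": -0.3}, {"tx": 0, "ty": 1.1, "tz": 0, "wx": 0, "wy": 0, "wz": 0.8, "jaw": -0.3}, {"tx": 0, "ty": 1.7, "tz": 0, "wx": 0, "wy": 0, "wz": 1.2, "jaw": -0.3}, {"tx": 0, "ty": 2.3, "tz": 0, "wx": 0, "wy": 0, "wz": 1.7, "jaw": -0.3}, {"tx": 0, "ty": 2.8, "tz": 0, "wx": 0, "wy": 0, "wz": 2, "jaw": -0.3}, {"tx": 0, "ty": 3.0, "tz": 0, "wx": 0, "wy": 0, "wz": 2, "jaw": -0.3}, {"tx": 0, "ty": 3.0, "tz": 0, "wx": 0, "wy": 0, "wz": 2, "jaw": -0.3}]'

```text
time: 4.6
eef_pos: [0.5213, 0.2998, 0.0442]
tcp_rot: [-3.139, 0.07, -0.002]
contact_force: [-2.2, -0.2, 11.9]
grip_width: 0.0574
```

```bash
python3 -c "
from h import *
go(.5215,.3285,.044,-.5)
im,d=manip.capture('scene'); cv2.imwrite('pics/s2.png',cv2.resize(im[180:300,230:430],None,fx=4,fy=4,interpolation=cv2.INTER_CUBIC))"
```

```text
t 4.6 pos [0.5213 0.2998 0.0442] yaw -2.56 -> t cm [-0.11 -2.87  0.03] wz -2.06 F [-2.2 -0.2 11.9]
```

View pics/s2.png

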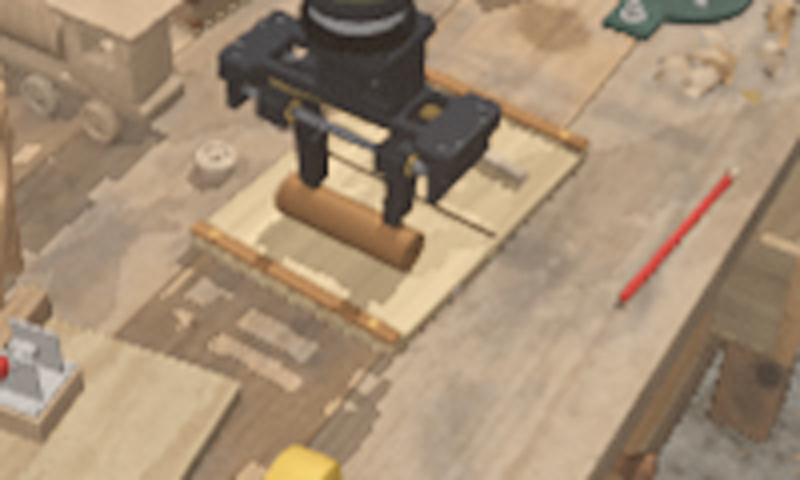

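Request:
arm_command --deltas '[{"tx": 0, "ty": 0, "tz": -1.0, "wx": 0, "wy": 0, "wz": 0, "jaw": -0.3}, {"tx": 0, "ty": -0.7, "tz": -1.2, "wx": 0, "wy": 0, "wz": -0.5, "jaw": -0.3}, {"tx": 0, "ty": -1.5, "tz": -1.2, "wx": 0, "wy": 0, "wz": -1, "jaw": -0.3}, {"tx": 0, "ty": -1.5, "tz": -0.9, "wx": 0, "wy": 0, "wz": -1, "jaw": -0.3}, {"tx": 0, "ty": -1.5, "tz": -0.4, "wx": 0, "wy": 0, "wz": -1, "jaw": -0.3}, {"tx": 0, "ty": -1.5, "tz": -0.05, "wx": 0, "wy": 0, "wz": -1, "jaw": -0.3}, {"tx": 0, "ty": -1.5, "tz": 0, "wx": 0, "wy": 0, "wz": -1, "jaw": -0.3}, {"tx": 0, "ty": -1.5, "tz": 0, "wx": 0, "wy": 0, "wz": -1, "jaw": -0.3}]'

```text
time: 5.45
eef_pos: [0.5218, 0.3151, 0.0442]
tcp_rot: [-3.139, 0.044, -0.001]
contact_force: [-3.1, 0.4, 15.8]
grip_width: 0.057
```

Request:
arm_command --deltas '[{"tx": 0, "ty": 0.5, "tz": 0, "wx": 0, "wy": 0, "wz": 0.3, "jaw": -0.3}, {"tx": 0, "ty": 1.1, "tz": 0, "wx": 0, "wy": 0, "wz": 0.8, "jaw": -0.3}, {"tx": 0, "ty": 1.7, "tz": 0, "wx": 0, "wy": 0, "wz": 1.2, "jaw": -0.3}, {"tx": 0, "ty": 2.3, "tz": 0, "wx": 0, "wy": 0, "wz": 1.7, "jaw": -0.3}, {"tx": 0, "ty": 2.8, "tz": 0, "wx": 0, "wy": 0, "wz": 2, "jaw": -0.3}, {"tx": 0, "ty": 3.0, "tz": 0, "wx": 0, "wy": 0, "wz": 2, "jaw": -0.3}, {"tx": 0, "ty": 3.0, "tz": 0, "wx": 0, "wy": 0, "wz": 2, "jaw": -0.3}]'

```text
time: 6.15
eef_pos: [0.5206, 0.2845, 0.0442]
tcp_rot: [-3.139, 0.097, -0.0]
contact_force: [-4.6, -1.2, 18.1]
grip_width: 0.0572
```

```bash
python3 -c "
from h import *
go(.5215,.29,.044,-3)
im,d=manip.capture('scene'); cv2.imwrite('pics/s3.png',cv2.resize(im[180:300,230:430],None,fx=4,fy=4,interpolation=cv2.INTER_CUBIC))"
```

```text
t 6.15 pos [0.5206 0.2845 0.0442] yaw -3.54 -> t cm [ 0.05 -0.55  0.02] wz -0.54 F [-4.6 -1.2 18.1]
```

View pics/s3.png

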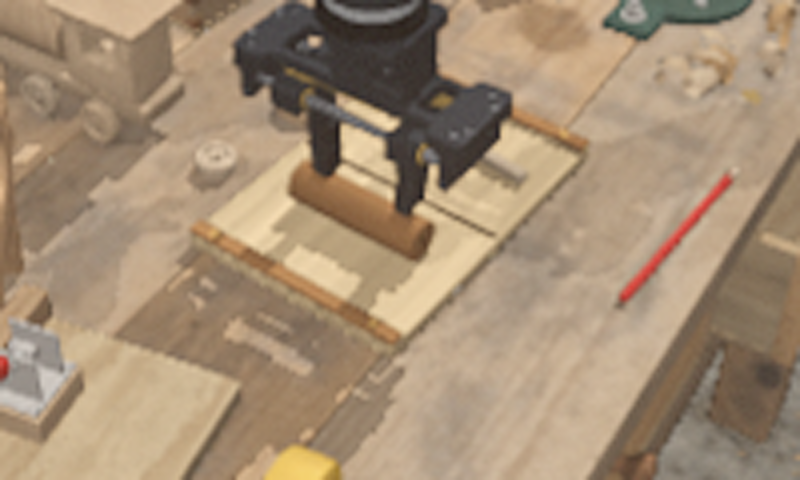

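Request:
arm_command --deltas '[{"tx": 0, "ty": 0, "tz": -1.0, "wx": 0, "wy": 0, "wz": 0, "jaw": -0.3}, {"tx": 0, "ty": -0.7, "tz": -1.2, "wx": 0, "wy": 0, "wz": -0.5, "jaw": -0.3}, {"tx": 0, "ty": -1.5, "tz": -1.2, "wx": 0, "wy": 0, "wz": -1, "jaw": -0.3}, {"tx": 0, "ty": -1.5, "tz": -0.9, "wx": 0, "wy": 0, "wz": -1, "jaw": -0.3}, {"tx": 0, "ty": -1.5, "tz": -0.4, "wx": 0, "wy": 0, "wz": -1, "jaw": -0.3}, {"tx": 0, "ty": -1.5, "tz": -0.05, "wx": 0, "wy": 0, "wz": -1, "jaw": -0.3}, {"tx": 0, "ty": -1.5, "tz": -0.02, "wx": 0, "wy": 0, "wz": -1, "jaw": -0.3}, {"tx": 0, "ty": -1.5, "tz": -0.02, "wx": 0, "wy": 0, "wz": -1, "jaw": -0.3}]'

```text
time: 7.0
eef_pos: [0.522, 0.3001, 0.0443]
tcp_rot: [-3.139, 0.071, -0.001]
contact_force: [-3.0, 1.0, 15.2]
grip_width: 0.0572
```

Request:
arm_command --deltas '[{"tx": 0, "ty": 0.5, "tz": 0, "wx": 0, "wy": 0, "wz": 0.3, "jaw": -0.3}, {"tx": 0, "ty": 1.1, "tz": 0, "wx": 0, "wy": 0, "wz": 0.8, "jaw": -0.3}, {"tx": 0, "ty": 1.7, "tz": 0, "wx": 0, "wy": 0, "wz": 1.2, "jaw": -0.3}, {"tx": 0, "ty": 2.3, "tz": 0, "wx": 0, "wy": 0, "wz": 1.7, "jaw": -0.3}, {"tx": 0, "ty": 2.8, "tz": 0, "wx": 0, "wy": 0, "wz": 2, "jaw": -0.3}, {"tx": 0, "ty": 3.0, "tz": 0, "wx": 0, "wy": 0, "wz": 2, "jaw": -0.3}, {"tx": 0, "ty": 3.0, "tz": 0, "wx": 0, "wy": 0, "wz": 2, "jaw": -0.3}]'

```text
time: 7.7
eef_pos: [0.5199, 0.2694, 0.0441]
tcp_rot: [-3.138, 0.124, 0.0]
contact_force: [-4.6, -0.1, 15.5]
grip_width: 0.0576
```

Request:
arm_command --deltas '[{"tx": 0, "ty": 0, "tz": -1.5, "wx": 0, "wy": 0, "wz": 0, "jaw": -0.3}, {"tx": 0, "ty": -3, "tz": -4, "wx": 0, "wy": 0, "wz": 0, "jaw": -0.3}, {"tx": 0, "ty": -7, "tz": -6, "wx": 0, "wy": 0, "wz": 0, "jaw": -0.3}, {"tx": 0, "ty": -11, "tz": -8, "wx": 0, "wy": 0, "wz": 0, "jaw": -0.3}, {"tx": 0, "ty": -14, "tz": -8, "wx": 0, "wy": 0, "wz": 0, "jaw": -0.3}, {"tx": 0, "ty": -14, "tz": -8, "wx": 0, "wy": 0, "wz": 0, "jaw": -0.3}, {"tx": 0, "ty": -14, "tz": -8, "wx": 0, "wy": 0, "wz": 0, "jaw": -0.3}]'

```text
time: 8.4
eef_pos: [0.5317, 0.4077, 0.1223]
tcp_rot: [3.137, -0.126, -0.001]
contact_force: [0.2, -0.3, -0.8]
grip_width: 0.0574
```

```bash
python3 -c "
from h import *
im,d=manip.capture('top'); cv2.imwrite('pics/t4.png',cv2.resize(im[160:260,230:380],None,fx=5,fy=5,interpolation=cv2.INTER_CUBIC))
go(.52,.27,.05,-4); report(im)"
```

```text
t 8.45 pos [0.5321 0.4062 0.1221] yaw -4.67 -> t cm [-0.09 13.65  7.25] wz -0.67 F [-0.  -0.7  0. ]Traceback (most recent call last):
  File "<string>", line 4, in <module>
    go(.52,.27,.05,-4); report(im)
                        ~~~~~~^^^^
  File "h.py", line 51, in report
    c,a,l=line_fit(im); (dc,da,dl),st=dowel_fit(im)
                                      ~~~~~~~~~^^^^
  File "h.py", line 47, in dowel_fit
    k,lab,st,ce=cv2.connectedComponentsWithStats(m); i=1+np.argmax(st[1:,4]); v,u=np.nonzero(lab==i)
                                                         ~~~~~~~~~^^^^^^^^^^
    return _wrapfunc(a, 'argmax', axis=axis, out=out, **kwds)
    return bound(*args, **kwds)
ValueError: attempt to get argmax of an empty sequence
```

View pics/t4.png

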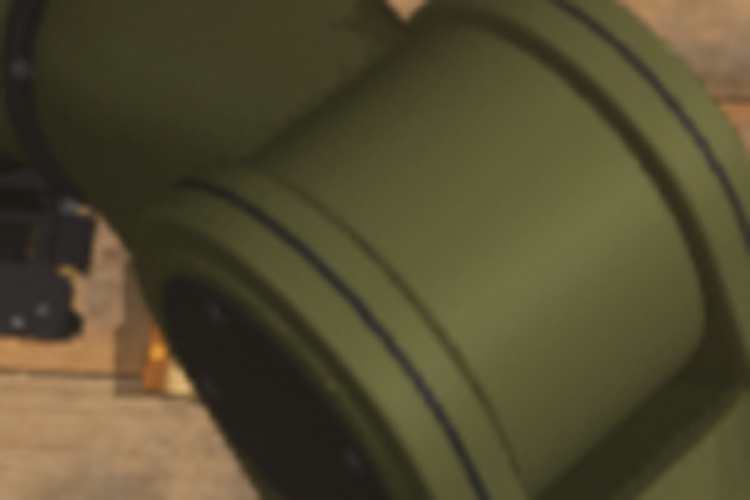

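```bash
cat >> h.py <<'E'
from scipy.optimize import least_squares
def dowel_scene(im,d,ycen,n="scene"):
    P=cloud(n,d).reshape(-1,3); h=cv2.cvtColor(im,cv2.COLOR_BGR2HSV).reshape(-1,3)
    m=(abs(P[:,1]-ycen)<.035)&(abs(P[:,0]-.52)<.075)&(P[:,2]>.02)&(P[:,2]<.05)&(h[:,1]>100)&(h[:,0]<18); Q=P[m]
    def res(p):
        s=np.sin(p[1]);c=np.cos(p[1]); r=-(Q[:,0]-.52)*s+(Q[:,1]-p[0])*c; return np.hypot(r,Q[:,2]-p[2])-.016
    s=least_squares(res,[ycen,0,.028],loss="soft_l1",f_scale=.002)
    x=np.percentile(Q[:,0],[1,99]); print("scene dowel y@.52",s.x[0].round(4),"yaw",np.degrees(s.x[1]).round(2),"z",s.x[2].round(4),"xmid",x.mean().round(4),"n",len(Q),"rms",np.sqrt((s.fun**2).mean()).round(4)); return s.x
def overlay(im,n,segs):
    im=cv2.resize(im,None,fx=4,fy=4,interpolation=cv2.INTER_CUBIC)
    for a,b in segs:
        q=proj(n,[a,b])*4+1.5; cv2.line(im,*[tuple(int(v) for v in r) for r in q],(255,0,255),1)
    return im
E
python3 - <<'E'
from h import *
d0=np.load("scene0.npy"); im0=cv2.imread("pics/scene0.png"); dowel_scene(im0,d0,.3215)
im,d=manip.capture('scene'); cv2.imwrite("pics/s4raw.png",im); np.save("s4.npy",d); dowel_scene(im,d,.2755)
y=lambda x:.2421-np.tan(np.radians(4.74))*(x-.5174)
o=overlay(im,"scene",[((.43,y(.43),.012),(.604,y(.604),.012))]); cv2.imwrite("pics/s4.png",o[720:1200,960:1640])
E
```

```text
scene dowel y@.52 0.3231 yaw -0.59 z 0.0285 xmid 0.5209 n 408 rms 0.0024
scene dowel y@.52 0.2784 yaw -5.97 z 0.0286 xmid 0.5022 n 266 rms 0.0029
```

View pics/s4.png

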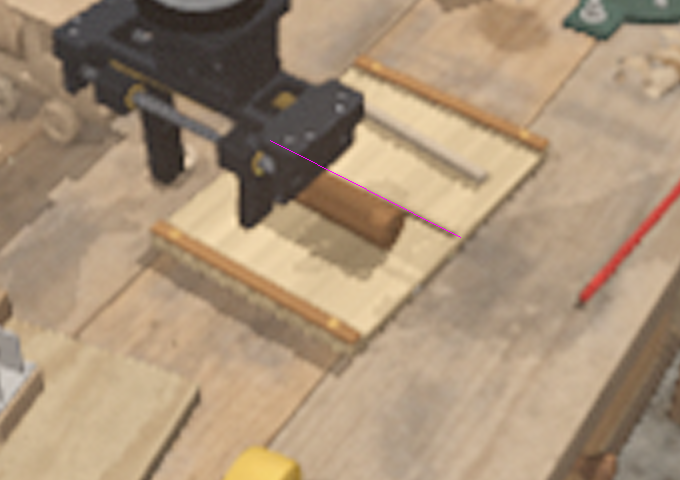

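Request:
arm_command --deltas '[{"tx": 0, "ty": 4, "tz": -3, "wx": 0, "wy": 0, "wz": 0, "jaw": -0.3}, {"tx": 0, "ty": 8.5, "tz": -4, "wx": 0, "wy": 0, "wz": 0, "jaw": -0.3}, {"tx": 0, "ty": 13, "tz": -4, "wx": 0, "wy": 0, "wz": 0, "jaw": -0.3}, {"tx": 0, "ty": 17.5, "tz": -4, "wx": 0, "wy": 0, "wz": 0, "jaw": -0.3}, {"tx": 0, "ty": 22, "tz": -4, "wx": 0, "wy": 0, "wz": 0, "jaw": -0.3}, {"tx": 0, "ty": 26.5, "tz": -4, "wx": 0, "wy": 0, "wz": 0, "jaw": -0.3}, {"tx": 0, "ty": 30, "tz": -4, "wx": 0, "wy": 0, "wz": 0, "jaw": -0.3}, {"tx": 0, "ty": 30, "tz": -4, "wx": 0, "wy": 0, "wz": 0, "jaw": -0.3}]'

```text
time: 9.3
eef_pos: [0.5064, 0.0998, 0.1623]
tcp_rot: [3.131, -0.144, -0.005]
contact_force: [0.7, 0.9, 0.0]
grip_width: 0.0566
```

```bash
python3 - <<'E'
from h import *
im,d=manip.capture('scene'); dowel_scene(im,d,.2765)
im2,d2=manip.capture('top')
try: report(im2)
except Exception as e: print("top blocked",e)
cv2.imwrite("pics/s5raw.png",im); cv2.imwrite("pics/t5raw.png",im2)
go(.52,.285,.06,-4)
E
```

```text
scene dowel y@.52 0.2783 yaw -6.03 z 0.0286 xmid 0.5192 n 379 rms 0.0026
line [0.5174 0.2422] -4.72 0.158 dowel [0.5217 0.2764] -5.95 0.106 [291 186  17  44 490]
dowel off line mm 34.5 along 1.5 yaw diff -1.23
t 9.4 pos [0.5076 0.107  0.1629] yaw -4.84 -> t cm [ -0.27 -17.85  10.27] wz -0.84 F [-1.5 -0.4  0.5]
```

Request:
arm_command --deltas '[{"tx": 0, "ty": -4.5, "tz": 0, "wx": 0, "wy": 0, "wz": 0, "jaw": -0.3}, {"tx": 0, "ty": -9, "tz": 0, "wx": 0, "wy": 0, "wz": 0.5, "jaw": -0.3}, {"tx": -0.2, "ty": -13.5, "tz": 2, "wx": 0, "wy": 0, "wz": 1.1, "jaw": -0.3}, {"tx": -0.2, "ty": -17.9, "tz": 4, "wx": 0, "wy": 0, "wz": 1.1, "jaw": -0.3}, {"tx": -0.2, "ty": -17.9, "tz": 7, "wx": 0, "wy": 0, "wz": 1.1, "jaw": -0.3}, {"tx": -0.2, "ty": -17.9, "tz": 10, "wx": 0, "wy": 0, "wz": 1.1, "jaw": -0.3}, {"tx": -0.2, "ty": -17.9, "tz": 10.5, "wx": 0, "wy": 0, "wz": 1.1, "jaw": -0.3}, {"tx": -0.2, "ty": -17.9, "tz": 10.5, "wx": 0, "wy": 0, "wz": 1.1, "jaw": -0.3}]'

```text
time: 10.2
eef_pos: [0.5194, 0.2883, 0.0573]
tcp_rot: [3.137, -0.155, -0.003]
contact_force: [0.7, -0.1, -0.0]
grip_width: 0.0574
```

```bash
python3 -c "
from h import *
manip.capture('scene');manip.capture('scene');go(.522,.2855,.0427,-5.95)"
```

```text
t 10.3 pos [0.5209 0.2886 0.0591] yaw -5.72 -> t cm [0.14 0.3  1.64] wz 0.23 F [ 0.3 -0.4 -0.2]
```

Request:
arm_command --deltas '[{"tx": 0.1, "ty": 0.3, "tz": 0.5, "wx": 0, "wy": 0, "wz": 0.2, "jaw": -0.3}, {"tx": 0.1, "ty": 0.3, "tz": 1.1, "wx": 0, "wy": 0, "wz": 0.2, "jaw": -0.3}, {"tx": 0.1, "ty": 0.3, "tz": 1.5, "wx": 0, "wy": 0, "wz": 0.2, "jaw": -0.3}, {"tx": 0.1, "ty": 0.3, "tz": 1.65, "wx": 0, "wy": 0, "wz": 0.2, "jaw": -0.3}, {"tx": 0.1, "ty": 0.3, "tz": 1.65, "wx": 0, "wy": 0, "wz": 0.2, "jaw": -0.3}]'

```text
time: 10.8
eef_pos: [0.5219, 0.2871, 0.0441]
tcp_rot: [-3.133, 0.162, -0.005]
contact_force: [-3.2, 0.8, 18.3]
grip_width: 0.0571
```

Request:
arm_command --deltas '[{"tx": 0, "ty": 0.5, "tz": 0, "wx": 0, "wy": 0, "wz": -0.2, "jaw": -0.3}, {"tx": 0, "ty": 1.1, "tz": 0, "wx": 0, "wy": 0, "wz": -0.4, "jaw": -0.3}, {"tx": 0, "ty": 1.7, "tz": 0, "wx": 0, "wy": 0, "wz": -0.6, "jaw": -0.3}, {"tx": 0, "ty": 2.3, "tz": 0, "wx": 0, "wy": 0, "wz": -0.8, "jaw": -0.3}, {"tx": 0, "ty": 2.8, "tz": 0, "wx": 0, "wy": 0, "wz": -1, "jaw": -0.3}, {"tx": 0, "ty": 3.1, "tz": 0, "wx": 0, "wy": 0, "wz": -1, "jaw": -0.3}, {"tx": 0, "ty": 3.1, "tz": 0, "wx": 0, "wy": 0, "wz": -1, "jaw": -0.3}]'

```text
time: 11.5
eef_pos: [0.5187, 0.2553, 0.0441]
tcp_rot: [-3.135, 0.137, -0.005]
contact_force: [-3.2, -0.8, 19.2]
grip_width: 0.0575
```

Request:
arm_command --deltas '[{"tx": 0, "ty": 0, "tz": -1.0, "wx": 0, "wy": 0, "wz": 0, "jaw": -0.3}, {"tx": 0, "ty": -0.7, "tz": -1.2, "wx": 0, "wy": 0, "wz": 0, "jaw": -0.3}, {"tx": 0, "ty": -1.3, "tz": -1.2, "wx": 0, "wy": 0, "wz": 0, "jaw": -0.3}, {"tx": 0, "ty": -1.3, "tz": -0.9, "wx": 0, "wy": 0, "wz": 0, "jaw": -0.3}, {"tx": 0, "ty": -1.3, "tz": -0.4, "wx": 0, "wy": 0, "wz": 0, "jaw": -0.3}, {"tx": 0, "ty": -1.3, "tz": -0.05, "wx": 0, "wy": 0, "wz": 0, "jaw": -0.3}, {"tx": 0, "ty": -1.3, "tz": -0.02, "wx": 0, "wy": 0, "wz": 0, "jaw": -0.3}, {"tx": 0, "ty": -1.3, "tz": -0.02, "wx": 0, "wy": 0, "wz": 0, "jaw": -0.3}]'

```text
time: 12.3
eef_pos: [0.5189, 0.269, 0.0441]
tcp_rot: [-3.136, 0.133, -0.003]
contact_force: [-4.2, 0.7, 25.5]
grip_width: 0.0574
```

```bash
python3 -c "
from h import *
im,d=manip.capture('scene');dowel_scene(im,d,.261);go(.522,.2855,.0427,-5)"
```

```text
scene dowel y@.52 0.2646 yaw -5.1 z 0.0281 xmid 0.5188 n 310 rms 0.0028
t 12.35 pos [0.5189 0.2689 0.0441] yaw -4.87 -> t cm [ 0.17 -1.68  0.15] wz 0.13 F [-4.9  0.6 26.3]
```

Request:
arm_command --deltas '[{"tx": 0, "ty": 0.4, "tz": -0.04, "wx": 0, "wy": 0, "wz": 0, "jaw": -0.3}, {"tx": 0, "ty": 1.0, "tz": -0.05, "wx": 0, "wy": 0, "wz": 0, "jaw": -0.3}, {"tx": 0, "ty": 1.6, "tz": -0.05, "wx": 0, "wy": 0, "wz": 0, "jaw": -0.3}, {"tx": 0, "ty": 2.2, "tz": -0.05, "wx": 0, "wy": 0, "wz": -0.1, "jaw": -0.3}, {"tx": 0, "ty": 2.7, "tz": -0.05, "wx": 0, "wy": 0, "wz": -0.2, "jaw": -0.3}, {"tx": 0, "ty": 3.0, "tz": -0.05, "wx": 0, "wy": 0, "wz": -0.2, "jaw": -0.3}, {"tx": 0, "ty": 3.0, "tz": -0.05, "wx": 0, "wy": 0, "wz": -0.2, "jaw": -0.3}]'

```text
time: 13.05
eef_pos: [0.516, 0.2371, 0.0438]
tcp_rot: [-3.139, 0.13, -0.001]
contact_force: [-5.1, -2.3, 22.2]
grip_width: 0.0574
```

Request:
arm_command --deltas '[{"tx": 0, "ty": 0, "tz": -1.0, "wx": 0, "wy": 0, "wz": 0, "jaw": -0.3}, {"tx": 0, "ty": 0, "tz": -4, "wx": 0, "wy": 0, "wz": 0, "jaw": -0.3}, {"tx": 0, "ty": 2, "tz": -8, "wx": 0, "wy": 0, "wz": 0, "jaw": -0.3}, {"tx": 0, "ty": 6, "tz": -11, "wx": 0, "wy": 0, "wz": 0, "jaw": -0.3}, {"tx": 0, "ty": 10.5, "tz": -12, "wx": 0, "wy": 0, "wz": 0, "jaw": -0.3}, {"tx": 0, "ty": 15, "tz": -12, "wx": 0, "wy": 0, "wz": 0, "jaw": -0.3}, {"tx": 0, "ty": 17, "tz": -12, "wx": 0, "wy": 0, "wz": 0, "jaw": -0.3}, {"tx": 0, "ty": 17, "tz": -12, "wx": 0, "wy": 0, "wz": 0, "jaw": -0.3}]'

```text
time: 13.85
eef_pos: [0.5015, 0.0626, 0.1614]
tcp_rot: [3.135, -0.14, -0.003]
contact_force: [-0.2, 1.0, 0.5]
grip_width: 0.0574
```

```bash
python3 - <<'E'
from h import *
im,d=manip.capture('scene'); dowel_scene(im,d,.2455)
im2,d2=manip.capture('top'); cv2.imwrite("pics/t6.png",im2); cv2.imwrite("pics/s6.png",im)
try: print(dowel_fit(im2))
except Exception as e: print("top blocked",e)
go(.52,.25,.06,-4.7)
a=cv2.resize(im2[165:255,255:375],None,fx=5,fy=5,interpolation=cv2.INTER_CUBIC); cv2.imwrite("pics/t6c.png",a)
E
```

```text
scene dowel y@.52 0.2483 yaw -5.03 z 0.0284 xmid 0.5172 n 367 rms 0.0026
((array([0.5176407 , 0.24664595]), np.float32(-4.9373813), np.float64(0.10544260351205144)), array([302, 187,  17,  44, 503], dtype=int32))
t 13.95 pos [0.5024 0.068  0.1618] yaw -4.75 -> t cm [  0.25 -18.27  10.19] wz -0.05 F [-0.   0.6  0.5]
```

View pics/t6c.png

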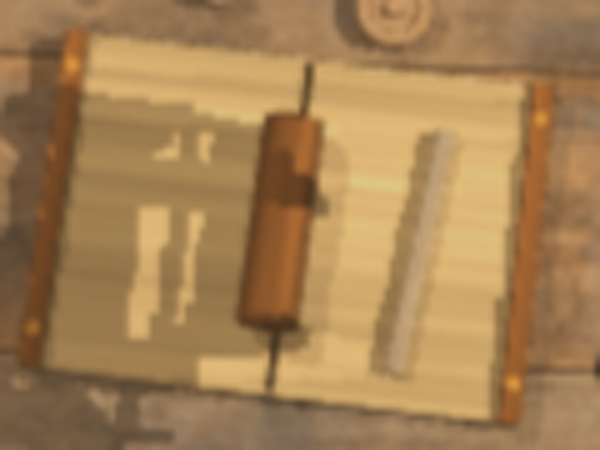

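Request:
arm_command --deltas '[{"tx": 0, "ty": -4.5, "tz": 0, "wx": 0, "wy": 0, "wz": 0, "jaw": -0.3}, {"tx": 0, "ty": -9, "tz": 0, "wx": 0, "wy": 0, "wz": 0, "jaw": -0.3}, {"tx": 0, "ty": -13.5, "tz": 2, "wx": 0, "wy": 0, "wz": 0, "jaw": -0.3}, {"tx": 0, "ty": -18.1, "tz": 4, "wx": 0, "wy": 0, "wz": 0, "jaw": -0.3}, {"tx": 0, "ty": -18.1, "tz": 7, "wx": 0, "wy": 0, "wz": 0, "jaw": -0.3}, {"tx": 0, "ty": -18.1, "tz": 9.5, "wx": 0, "wy": 0, "wz": 0, "jaw": -0.3}, {"tx": 0, "ty": -18.1, "tz": 10, "wx": 0, "wy": 0, "wz": 0, "jaw": -0.3}, {"tx": 0, "ty": -18.1, "tz": 10, "wx": 0, "wy": 0, "wz": 0, "jaw": -0.3}]'

```text
time: 14.75
eef_pos: [0.5162, 0.2493, 0.0614]
tcp_rot: [3.139, -0.126, -0.003]
contact_force: [0.1, 0.6, 0.3]
grip_width: 0.0579
```

```bash
python3 -c "
from h import *
[manip.capture('scene') for _ in range(4)];go(.5176,.2510,.043,-4.9)"
```

```text
t 14.95 pos [0.518  0.2485 0.0634] yaw -4.73 -> t cm [-0.07 -0.24  2.04] wz 0.17 F [ 0.2 -0.8  0.5]
```

Request:
arm_command --deltas '[{"tx": 0, "ty": -0.25, "tz": 0.6, "wx": 0, "wy": 0, "wz": 0.1, "jaw": -0.3}, {"tx": 0, "ty": -0.25, "tz": 1.2, "wx": 0, "wy": 0, "wz": 0.1, "jaw": -0.3}, {"tx": 0, "ty": -0.25, "tz": 1.8, "wx": 0, "wy": 0, "wz": 0.1, "jaw": -0.3}, {"tx": 0, "ty": -0.25, "tz": 2.0, "wx": 0, "wy": 0, "wz": 0.1, "jaw": -0.3}, {"tx": 0, "ty": -0.25, "tz": 2.05, "wx": 0, "wy": 0, "wz": 0.1, "jaw": -0.3}, {"tx": 0, "ty": -0.25, "tz": 2.05, "wx": 0, "wy": 0, "wz": 0.1, "jaw": -0.3}]'

```text
time: 15.55
eef_pos: [0.5178, 0.2523, 0.0441]
tcp_rot: [-3.136, 0.131, -0.004]
contact_force: [-4.5, 0.5, 23.4]
grip_width: 0.0574
```

Request:
arm_command --deltas '[{"tx": 0, "ty": 0.2, "tz": 0, "wx": 0, "wy": 0, "wz": 0, "jaw": -0.3}, {"tx": 0, "ty": 0.45, "tz": 0, "wx": 0, "wy": 0, "wz": -0.1, "jaw": -0.3}, {"tx": 0, "ty": 0.7, "tz": 0, "wx": 0, "wy": 0, "wz": -0.2, "jaw": -0.3}, {"tx": 0, "ty": 0.9, "tz": 0, "wx": 0, "wy": 0, "wz": -0.2, "jaw": -0.3}, {"tx": 0, "ty": 0.9, "tz": 0, "wx": 0, "wy": 0, "wz": -0.2, "jaw": -0.3}, {"tx": 0, "ty": 0.9, "tz": 0, "wx": 0, "wy": 0, "wz": -0.2, "jaw": -0.3}]'

```text
time: 16.15
eef_pos: [0.517, 0.2433, 0.0441]
tcp_rot: [-3.136, 0.127, -0.003]
contact_force: [-4.4, 0.2, 24.6]
grip_width: 0.0571
```

Request:
arm_command --deltas '[{"tx": 0, "ty": 0, "tz": -0.5, "wx": 0, "wy": 0, "wz": 0, "jaw": -0.3}, {"tx": 0, "ty": 0, "tz": -3, "wx": 0, "wy": 0, "wz": 0, "jaw": -0.3}, {"tx": 0, "ty": 2, "tz": -8, "wx": 0, "wy": 0, "wz": 0, "jaw": -0.3}, {"tx": 0, "ty": 6, "tz": -12, "wx": 0, "wy": 0, "wz": 0, "jaw": -0.3}, {"tx": 0, "ty": 10.5, "tz": -14, "wx": 0, "wy": 0, "wz": 0, "jaw": -0.3}, {"tx": 0, "ty": 15, "tz": -14, "wx": 0, "wy": 0, "wz": 0, "jaw": -0.3}, {"tx": 0, "ty": 18, "tz": -14, "wx": 0, "wy": 0, "wz": 0, "jaw": -0.3}, {"tx": 0, "ty": 18, "tz": -14, "wx": 0, "wy": 0, "wz": 0, "jaw": -0.3}]'

```text
time: 16.95
eef_pos: [0.5012, 0.0549, 0.1811]
tcp_rot: [3.133, -0.141, -0.003]
contact_force: [-0.4, -0.7, 0.4]
grip_width: 0.057
```

```bash
python3 - <<'E'
from h import *
im,d=manip.capture('scene'); dowel_scene(im,d,.242)
im2,d2=manip.capture('top'); cv2.imwrite("pics/t7.png",im2)
try: print(dowel_fit(im2))
except Exception as e: print("top blocked",e)
go(.52,.25,.06,-4.7)
a=cv2.resize(im2[165:255,255:375],None,fx=5,fy=5,interpolation=cv2.INTER_CUBIC); b=cv2.resize(im[180:270,270:390],None,fx=5,fy=5,interpolation=cv2.INTER_CUBIC)[:,:]; cv2.imwrite("pics/t7c.png",a); cv2.imwrite("pics/s7c.png",b)
E
```

```text
scene dowel y@.52 0.2441 yaw -5.25 z 0.0284 xmid 0.5166 n 365 rms 0.0025
((array([0.51777906, 0.24259396]), np.float32(-5.197764), np.float64(0.10561473366972376)), array([304, 187,  17,  45, 505], dtype=int32))
t 17.05 pos [0.5022 0.0613 0.1813] yaw -4.74 -> t cm [  0.22 -18.95  12.14] wz -0.04 F [-0.3 -0.   0.4]
```

View pics/t7c.png

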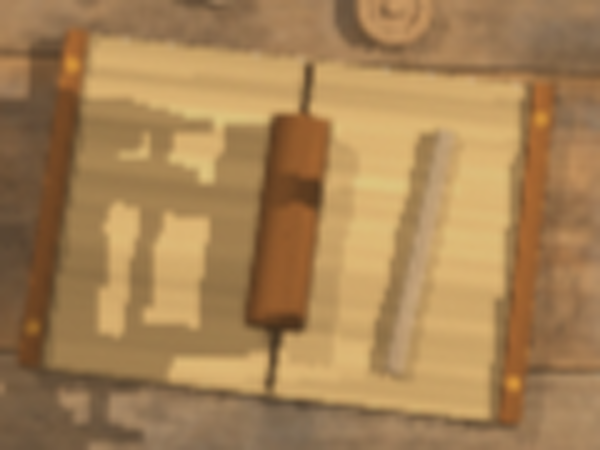

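```bash
python3 - <<'E'
from h import *
[manip.capture('scene') for _ in range(4)]
im,d=manip.capture('top'); print(dowel_fit(im)[0])
print("strip",manip.search_frame("top","square_strip")[0]["xyz"])
manip.job_done()
E
```

```text
(array([0.5177747 , 0.24256033]), np.float32(-5.0881147), np.float64(0.10529420232904171))
strip [0.5033, 0.1737, 0.0209]
the job is handed in; nothing more can be done
```

I rolled the dowel onto the setting-out line with two spread fingertips on top of it. It took six short strokes, pressing with about 12–26 N, with no pinching or lifting. I then raised the gripper clear and handed the job in at about 17 s.

**Position:** The last top-camera check put the dowel's middle about 0.5 mm from the line's middle. It was turned about 0.4° from the line and at rest. In the last picture the line shows at both ends. The scene camera agreed to within a millimetre, once its steady 1.6 mm offset is allowed for.

**Bystanders:** The strip read within 2 mm of its starting position, which is inside the detector's accuracy. I did not measure the wheels, tape measure and sanding block again, but the arm never came near them.

**Checks that failed or disagreed:**
- One top view was blocked by the arm.
- One scene view was partly hidden by the gripper.
- The dowel turned further than I planned in the first three strokes, ending 1.2° past the line's direction. I corrected this in the later strokes.

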